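# Run a finished book down the roller track

## Robot

A 6-joint arm with a two-finger parallel gripper is mounted at the origin on the work surface. World frame = base frame: x ahead of the robot, y to its left, z up, the work surface at z = 0. Lengths are in m, angles in degrees, forces in N, time in s.
With the tool pointing down it reaches from about 0.325 to 0.85 m from the base axis. Payload 15.5 kg.
Tool frame: the origin (TCP) lies midway between the tips of the shut fingers; the grasp point (between the pads) lies 19 mm behind it; z points along the fingers, y is the line along which they close (so a half turn about z gives the same grasp; the last joint's range is limited). The gripper opens to 91 mm and grips with 3 to 60 N. Pads are 32 mm wide; open, the fingers measure 118 mm over their backs; the gripper's body (76 mm by 178 mm) begins 60 mm behind the grasp point.
Start: joints at [-82.649, 28.281, 77.091, -0, 74.628, -5.472], TCP at [0.139, -0.609, 0.214] pointing down, gripper open.
Joint ranges: [-166.48, 166.48], [-47.26, 123.95], [12.59, 153.08], [-70.14, 250.14], [6.76, 159.57], [-176.63, 176.63]. Speed limits (degrees/s): [108.29, 108.29, 147.25, 172.46, 172.46, 172.46].

## Interface

Orientations are given as a 3x3 rotation matrix whose columns are the frame's x, y, z axes.
In Python, from bench import ctrl gives the robot as it stands. The module is installed in compiled form; this text tells all that it offers. Calls block until the motion is done:
- ctrl.goto(position, orientation): joint-space move of the TCP to a pose.
- ctrl.move_l(position, vel=0.15, ori=None, contact_N=None): straight line of the TCP; ori=None keeps the orientation; vel is the mean speed in m/s. With contact_N (N) it stops when the force on the tool has changed by that much, and returns True; else False.
- ctrl.movej(angles): joint-space move.
- ctrl.command_gripper(opening): opening from 0.0 (shut) to 1.0 (fully open); the grip force is fixed at half the most; returns when the fingers have stopped.
- ctrl.sleep(seconds).
- ctrl.ik(position, orientation): joint angles nearest the present ones, or None.
- ctrl.read_camera(name): name is "scene" or "top"; returns the picture (480x640x3 uint8, blue, green, red); there is no depth.
- ctrl.camera_params(name): a dict with "fx", "fy", "cx", "cy" (pixels), "D" ([k1, k2, p1, p2, k3] as OpenCV has them; the pictures are not rectified), "pose" (4x4, takes a point from camera to world coordinates). Camera axes: x right, y up, looking along -z (the intrinsics and any distortion apply to the point x, -y, -z); pixel columns grow to the right and rows downward; lengths in m; the calibration is good to about 2 mm. A picture is of the moment at which its call begins. camera_params takes no time and is no camera call.
A pose or a line that the arm cannot do raises ctrl.MotionError and nothing moves.
- ctrl.sign_off(): hands the job in; it is judged then, once.
Readings, each from a call of its own:
- ctrl.current_t(): time.
- ctrl.current_q(): joint angles.
- ctrl.current_dq(): joint speeds.
- ctrl.current_effort(): joint torques, N m.
- ctrl.current_tool_pos(): TCP position.
- ctrl.current_eef_rot(): TCP orientation.
- ctrl.current_contact_force(): force on the tool from outside, world axes, zero at the start.
- ctrl.current_wrist_torque(): the same for the moment, N m.
- ctrl.current_grip_width(): opening from 0.0 (shut) to 1.0 (fully open).
- ctrl.current_grasp_force(): force on a finger pad.
Only numpy, scipy, OpenCV 4.12 (cv2) and the standard library are available. Lean on these libraries where they do the work, as an engineer would, in place of code of your own. Each camera call takes 0.05 s, during which the arm holds its last target. There are 200 camera calls.

## Task

Slide the yellow gate fully shut across the low end of the roller track, then push the red book off the plywood loading deck, square to the track, onto the rollers, and let it run down by itself until it lies flat against the gate, the same side up as now. Touch the book only at the top end of the track, and leave the jar, the brass weight and the blue book where they stand.

Things in the scene. Friction and masses are not known exactly. Their poses are not given: they have to be found in the camera images.
- track: Roller track. Origin on the bench; x downhill along its centre line, z up. Plywood deck: level, rimless, top z 90 mm, x -250 to -70, y -115 to 115. Then free rollers (18 mm, 27 mm apart) at 8 deg: tops z 87 at x -53, z 50 at x 214. Slippery white side rails 12 mm above rollers, tops up to z 101, 106 mm apart, flared to 134 at the deck. Gate at x 240.
- gate (a joint): How far the yellow gate has slid across the low end of the track, m: 0 withdrawn to the track's -y side (the robot's side), 0.105 fully shut against its bump. It slides along the track's +y, needs about 2 N and stays where left. Plate 16 mm thick, 108 mm wide, its top about z 75 mm.
- gate_post (a point): Centre of the top of the black round post on the gate: diameter 14 mm, vertical, its top 117 mm above the bench, free for about 40 mm down from the top. At track x about 244, y -0.085 + gate value (m).
- book: Red leather book lying flat on the deck, 120 x 90 x 38 mm, 0.25 to 0.5 kg. Origin: centre of its underside; x along the 120 mm side, roughly along the track's x (within 0.3 rad), z up; up to 50 mm off the track's centre line. Too wide to grasp. It slides on the deck; once its rear edge is past the deck's edge it rolls down by itself at 0.1 to 0.4 m/s.
- rest (a point): Fixed point of the track, on its centre line: where the underside centre of the book lies when it rests against the shut gate (track x 173 mm, z 56 mm).
- paste_jar: Bystander: jar, 60 mm diameter, 75 mm high, standing on the bench beside the track on its far side (+y). Origin: centre of the underside.
- weight: Bystander: brass weight with a knob, 52 mm diameter, 55 mm high, on the bench beside the track on its far side. Origin: centre of the underside.
- blue_book: Bystander: blue cloth book lying on the bench on the robot's side of the track, 100 x 70 x 22 mm. Origin: centre of the underside.
Not all that is in view belongs to the job. Of the things like the book, leave any that is turquoise; of the rest the smaller one is meant.

How it is judged:
By the outcome, as a careful person would: the job done as asked, in the order asked, and still so for the second after the job is handed in, with the robot touching nothing.
It also fails if it takes over 59 s, if anything falls off the work surface, if the arm or the gripper's body presses on something with over 40 N, if the wrist force passes 120 N, or if a joint passes its speed limit or range.

## Working session

There is one attempt and no reset: what is moved stays moved. The work goes in short steps, each a Python script; the robot and the scene stay as the last script left them, time stands still between calls to the robot, and variables do not carry over. Pictures are saved under pics/ and viewed, at most 10 in all, crops included, and the job is handed in when it is done.

```bash
mkdir -p pics
python3 - <<'E'
from bench import ctrl
import cv2
for n in("scene","top"):
    im=ctrl.read_camera(n); cv2.imwrite(f"pics/{n}0.png",im)
    p=ctrl.camera_params(n); print(n,{k:p[k] for k in p if k!='pose'}); print(p['pose'].round(3) if hasattr(p['pose'],'round') else p['pose'])
print(ctrl.current_t())
E
```

```text
scene {'fx': 615.5442651928064, 'fy': 615.5442651928064, 'cx': 317.99242628327715, 'cy': 250.56771986033982, 'D': array([0.01581877, 0.        , 0.        , 0.        , 0.        ])}
[[ 0.421 -0.738  0.527  1.265]
 [ 0.907  0.347 -0.238 -0.209]
 [-0.007  0.579  0.816  1.312]
 [ 0.     0.     0.     1.   ]]
top {'fx': 486.3672527965984, 'fy': 486.3672527965984, 'cx': 315.6987052240193, 'cy': 239.65340925228517, 'D': array([-0.11152108,  0.        ,  0.        ,  0.        ,  0.        ])}
[[-0.     0.99  -0.144  0.286]
 [-1.    -0.002 -0.011  0.142]
 [-0.011  0.144  0.989  1.228]
 [ 0.     0.     0.     1.   ]]
0.1
```

View pics/scene0.png

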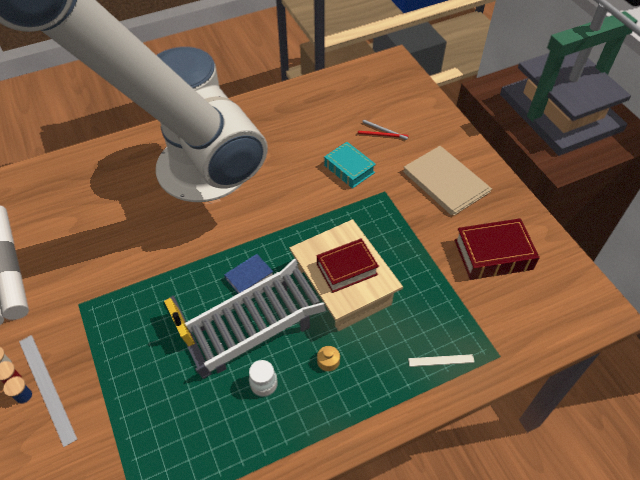

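View pics/top0.png

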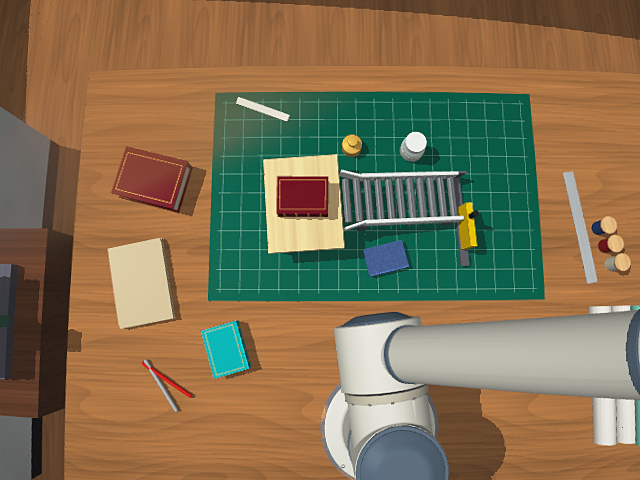

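The scene view shows the track with the gate on the left: yellow at (178,320), red book at (347,262) on the deck. In the top view the deck spans (263..344, 155..253), with the book at (302,196), the gate at (468,225) and its post near (470,209). Track x runs to image right (world -y) and track y runs up (world +x). The larger red book at (150,180) and the turquoise one are distractors.

```bash
cat > h.py <<'E'
import numpy as np, cv2
from bench import ctrl
def ray(n,px):
    p=ctrl.camera_params(n); K=np.array([[p['fx'],0,p['cx']],[0,p['fy'],p['cy']],[0,0,1]])
    u=cv2.undistortPoints(np.float64(px).reshape(-1,1,2),K,np.float64(p['D'])).reshape(-1,2)
    P=np.array(p['pose']); d=np.c_[u[:,0],-u[:,1],-np.ones(len(u))]@P[:3,:3].T
    return P[:3,3],d
def onz(n,px,z):
    o,d=ray(n,px); return (o+d*((z-o[2])/d[:,2])[:,None])[:,:2]
def blob(m,roi):
    k=np.zeros_like(m); x0,y0,x1,y1=roi; k[y0:y1,x0:x1]=m[y0:y1,x0:x1]
    c,_=cv2.findContours(k,cv2.RETR_EXTERNAL,cv2.CHAIN_APPROX_NONE)
    return max(c,key=cv2.contourArea).reshape(-1,2)
def rect(n,c,z):
    w=onz(n,c,z)*1000; r=cv2.minAreaRect(w.astype(np.float32)); return r
E
python3 - <<'E'
from h import *
im=cv2.imread('pics/top0.png'); h=cv2.cvtColor(im,cv2.COLOR_BGR2HSV)
red=cv2.inRange(h,(0,120,40),(8,255,255))|cv2.inRange(h,(170,120,40),(180,255,255))
wood=cv2.inRange(h,(12,30,150),(28,140,255))
yel=cv2.inRange(h,(22,160,100),(32,255,255))
deck=blob(wood|red,(245,140,339,265)); deck=blob(wood|red,(245,140,355,265))
print('deck',rect('top',deck,.09), onz('top',cv2.boxPoints(cv2.minAreaRect(deck)),.09).round(3).tolist())
b=blob(red,(265,165,338,230)); print('book',rect('top',b,.128))
y=blob(yel,(440,190,500,270)); print('gate',cv2.boundingRect(y),onz('top',cv2.boxPoints(cv2.minAreaRect(y)),.075).round(3).tolist())
s=cv2.resize(im[140:280,250:500],None,fx=3.2,fy=3.2,interpolation=cv2.INTER_CUBIC)
v=im.copy(); cv2.drawContours(v,[deck.reshape(-1,1,2)],-1,(255,0,0),1);cv2.drawContours(v,[b.reshape(-1,1,2)],-1,(0,255,0),1);cv2.drawContours(v,[y.reshape(-1,1,2)],-1,(255,0,255),1)
cv2.imwrite('pics/c1.png',cv2.resize(v[140:280,250:500],None,fx=3.2,fy=3.2,interpolation=cv2.INTER_NEAREST))
E
```

```text
deck ((542.1776123046875, 185.87554931640625), (230.32986450195312, 179.6770477294922), 3.9532294273376465) [[0.651, 0.287], [0.663, 0.103], [0.434, 0.089], [0.421, 0.267]]
book ((547.9031982421875, 186.22274780273438), (116.58716583251953, 92.82438659667969), 89.77481842041016)
gate (458, 202, 19, 47) [[0.543, -0.188], [0.547, -0.228], [0.436, -0.234], [0.432, -0.195]]
```

View pics/c1.png

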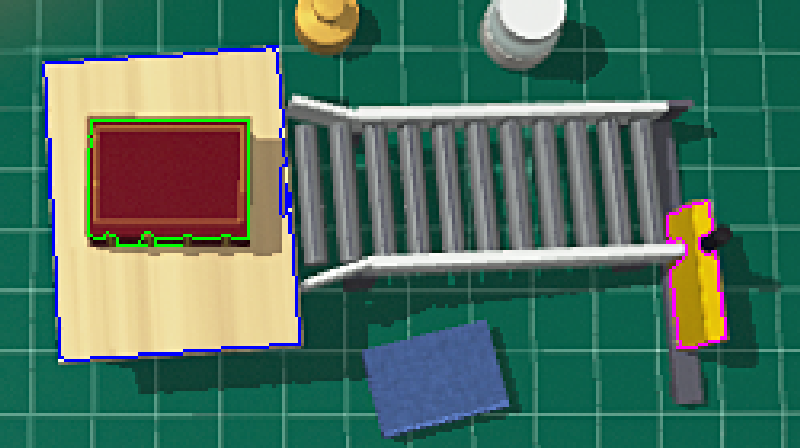

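The deck rectangle measures 230.3 x 179.7 mm (given: 230 x 180), so the track frame is sound. The book lies about 7 mm to +y, with a yaw of about -4°. The post top shows at about (477,214) in the full picture. I'll check that against the prediction, then shut the gate.

```bash
cat >> h.py <<'E'
a=np.radians(3.95); YT=np.array([np.cos(a),np.sin(a),0]); XT=np.array([np.sin(a),-np.cos(a),0]); Z=np.array([0,0,1.])
O=np.array([.5422,.1859,0])+.16*XT
def W(x,y,z): return O+x*XT+y*YT+z*Z
def T(p): d=np.r_[p,0][:3]-O; return np.round([d@XT,d@YT],4)
def R(y):  # tool down, closing line y, half turn nearest the present wrist angle
    q=ctrl.current_q(); c=[np.c_[np.cross(s*y,-Z),s*y,-Z] for s in(1,-1)]
    k=[ctrl.ik(ctrl.current_tool_pos(),m) for m in c]
    return min(((abs(np.array(j)-q).max(),i) for i,j in enumerate(k) if j is not None))[1],c
def RR(y): i,c=R(y); return c[i]
E
python3 - <<'E'
from h import *
p=T(onz('top',[[476.6,213.8]],.117)[0]); print('post',p)
if abs(p-[.244,-.085]).max()>.015: raise SystemExit('check')
ctrl.command_gripper(0.0); Ry=RR(YT)
y0=p[1]-.0205-.025
ctrl.goto(W(p[0],y0,.15),Ry); ctrl.move_l(W(p[0],y0,.088),vel=.15)
print(ctrl.current_t(), T(ctrl.current_tool_pos()[:2]))
hit=ctrl.move_l(W(p[0],.02-.0205+.012,.088),vel=.07,contact_N=12)
print(hit,T(ctrl.current_tool_pos()[:2]),ctrl.current_contact_force(),ctrl.current_t())
im=ctrl.read_camera('top'); cv2.imwrite('pics/t2.png',im); im2=ctrl.read_camera('scene')
cv2.imwrite('pics/s2.png',im2)
cv2.imwrite('pics/c2.png',cv2.resize(im2[180:420,100:420],None,fx=2.4,fy=2.4))
E
```

```text
post [ 0.2461 -0.0616]check
```

The post's x agrees (246 against 244 mm). Its y of -62 mm means the gate already stands about 23 mm in, which the given range allows. Carrying on, with a longer standoff.

Run:
```python
from h import *
px=.245; y0=-.062-.0205-.035
ctrl.command_gripper(0.0); Ry=RR(YT)
ctrl.goto(W(px,y0,.15),Ry); ctrl.move_l(W(px,y0,.088),vel=.15)
print(ctrl.current_t(), T(ctrl.current_tool_pos()[:2]))
hit=ctrl.move_l(W(px,.02-.0205+.012,.088),vel=.07,contact_N=12)
print(hit,T(ctrl.current_tool_pos()[:2]),ctrl.current_contact_force(),ctrl.current_t())
im=ctrl.read_camera('top'); cv2.imwrite('pics/t2.png',im); im2=ctrl.read_camera('scene')
cv2.imwrite('pics/s2.png',im2)
cv2.imwrite('pics/c2.png',cv2.resize(im2[180:420,100:420],None,fx=2.4,fy=2.4))
```

```text
3.85 [ 0.2455 -0.1174]
True [0.2446 0.002 ] [-3.76542331 -1.59638264  3.64336081] 5.4
```

View pics/c2.png

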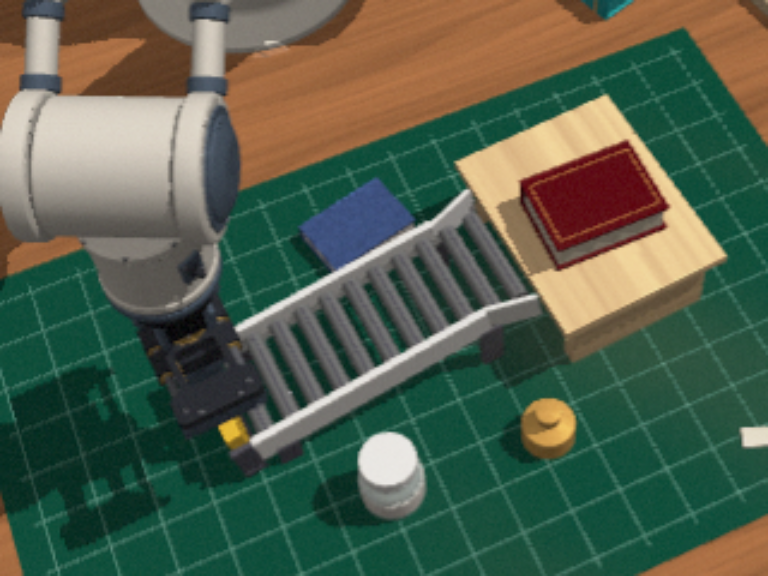

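The view shows the gate under the gripper across the low end, its yellow tip at crop (233,432) against the far rail end. The force stop came at post y of about 22 mm, which is the bump. Next I nudge the book sideways to the centre line (two fingers on its far face), then look.

Run:
```python
from h import *
p=ctrl.current_tool_pos(); ctrl.move_l(p-.02*YT,vel=.1); ctrl.move_l(p-.02*YT+[0,0,.1],vel=.2)
ctrl.command_gripper(0.6); Rx=RR(XT)
ctrl.goto(W(-.16,.095,.2),Rx)
ctrl.move_l(W(-.16,.095,.102),vel=.15)
hit=ctrl.move_l(W(-.16,.061,.102),vel=.04)
print(ctrl.current_contact_force())
ctrl.move_l(W(-.16,.10,.102),vel=.15); ctrl.move_l(W(-.16,.10,.2),vel=.2)
ctrl.command_gripper(0.5); Ry=RR(YT)
ctrl.goto(W(-.29,0,.2),Ry)
print(ctrl.current_t())
im=ctrl.read_camera('top'); cv2.imwrite('pics/t3.png',im); im2=ctrl.read_camera('scene'); cv2.imwrite('pics/s3.png',im2)
h=cv2.cvtColor(im,cv2.COLOR_BGR2HSV)
red=cv2.inRange(h,(0,120,40),(8,255,255))|cv2.inRange(h,(170,120,40),(180,255,255))
b=blob(red,(265,165,338,235)); r=rect('top',b,.128); print(r,T(np.array(r[0])/1000), [T(q/1000) for q in cv2.boxPoints(r)])
cv2.imwrite('pics/c3.png',cv2.resize(im[120:280,220:500],None,fx=2.8,fy=2.8))
```

```text
[-0.11124136  1.0787979  -0.44394187]
13.925
((536.7081298828125, 176.86270141601562), (94.38842010498047, 110.36345672607422), 4.095541477203369) [-0.1514 -0.0061] [array([-0.2064, -0.0534]), array([-0.0961, -0.0532]), array([-0.0963,  0.0412]), array([-0.2067,  0.041 ])]
```

View pics/c3.png

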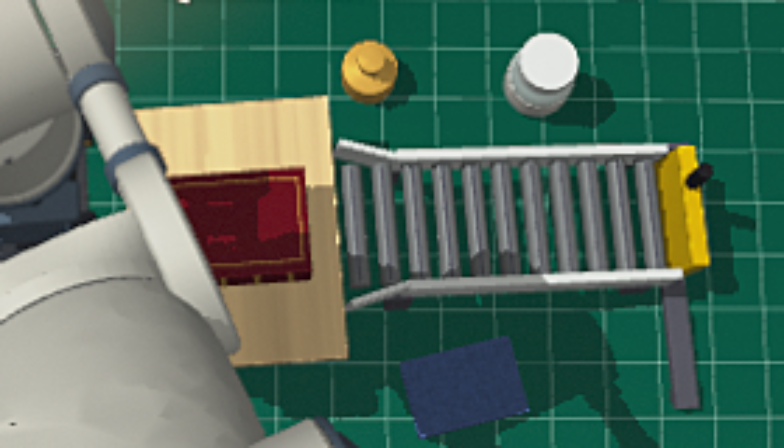

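The gate is fully shut (yellow across the end at crop (683,210)). The book is square to the track (4.1° against 3.95°), with its far edge at y +41 mm, so its centre is at about -4 mm, inside the rail clearance. Now the push.

Run:
```python
from h import *
ctrl.move_l(W(-.27,-.003,.2),vel=.2); ctrl.move_l(W(-.27,-.003,.102),vel=.15)
print(ctrl.move_l(W(-.073,-.003,.102),vel=.06,contact_N=25), T(ctrl.current_tool_pos()[:2]),ctrl.current_contact_force())
ctrl.sleep(1.0)
im=ctrl.read_camera('scene'); cv2.imwrite('pics/s4.png',im); print(ctrl.current_t())
cv2.imwrite('pics/c4.png',cv2.resize(im[180:420,100:420],None,fx=2.4,fy=2.4))
```

```text
False [-0.0731 -0.003 ] [-0.05674938 -0.36333288  0.56128383]
19.5583
```

View pics/c4.png

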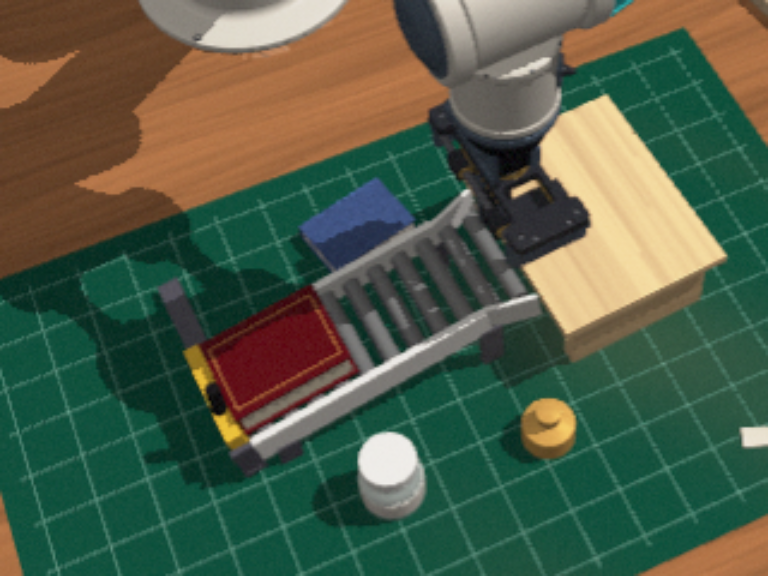

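The book lies flat between the rails against the shut gate, with its cover centred at crop (275,350). The jar, weight and blue book stand as before. I'll lift the tool clear, check the book's position, and hand in if it fits.

Run:
```python
from h import *
p=ctrl.current_tool_pos(); ctrl.move_l(p-.03*XT,vel=.1); ctrl.move_l(p-.03*XT+[0,0,.12],vel=.2); ctrl.sleep(.5)
im=ctrl.read_camera('scene'); h=cv2.cvtColor(im,cv2.COLOR_BGR2HSV)
red=cv2.inRange(h,(0,120,40),(8,255,255))|cv2.inRange(h,(170,120,40),(180,255,255))
r=rect('scene',blob(red,(170,270,260,370)),.094); c=T(np.array(r[0])/1000); print(r,c,ctrl.current_t())
if abs(c-[.178,0]).max()<.015: ctrl.sign_off(); print('signed off')
```

```text
((574.254638671875, -150.3006591796875), (108.39834594726562, 123.97831726074219), 8.123830795288086) [0.1776 0.0088] 21.3083
the job is handed in; nothing more can be done
signed off
```

I shut the gate against its bump, and the red book ran down the rollers and lies flat against it, same side up. The jar, brass weight and blue book look unmoved in the last picture, and I handed the job in at about 21 s.

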